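Lift the long nest plate off its locating pins

ROBOT

A 6-joint arm with a two-finger parallel gripper is mounted at the origin on a cart in front of the work surface, level with it; the furniture and walls round the work are solid. World frame = base frame: x ahead of the robot, y to its left, z up, the work surface at z = 0. Lengths are in m, angles in rad, forces in N, time in s.
With the tool pointing down it reaches from about 0.3 to 0.775 m from the base axis. Payload 14.6 kg.
Tool frame: the origin (TCP) lies midway between the tips of the shut fingers; the grasp point (between the pads) lies 19 mm behind it; z points along the fingers, y is the line along which they close (so a half turn about z gives the same grasp; the last joint's range is limited). The gripper opens to 94 mm and grips with 3 to 60 N. Pads are 16 mm wide; open, the fingers measure 119 mm over their backs; the gripper's body (75 mm by 177 mm) begins 78 mm behind the grasp point.
Start: joints at [-1.304, 0.3, 1.521, -0, 1.321, -0.067], TCP at [0.18, -0.52, 0.205] pointing down, gripper open.
Joint ranges: [-3.03, 3.03], [-0.79, 2.21], [0.23, 2.52], [-1.04, 4.18], [0, 3.07], [-2.55, 2.55]. Speed limits (rad/s): [2.22, 2.22, 2.57, 3.14, 3.14, 3.14].

INTERFACE

Orientations are given as [roll, pitch, yaw] about the fixed x, y, z axes, in that order (R = Rz(yaw) Ry(pitch) Rx(roll)).
In Python, from station import ctrl gives the robot as it stands. The module is installed in compiled form; this text tells all that it offers.
- The arm moves only by the tool servo_tool, never from a script. Its argument "plan" is a list of rows, each a list of 7 numbers: the opening in per cent of the stroke, from 0 (shut) to 100 (fully open), then the shift along the tool's x, y, z in m, then the turn, a rotation vector about the tool's x, y, z in rad. A call has exactly 8 rows; each row shifts and turns the commanded pose from where the row before left it, along the tool's axes as they then stand; what a row does not reach is not made up. A row lasts 1/8 s, in which the tool goes at most 62.5 mm and 10.7 degrees, less where a joint would pass 70% of its speed; a pose out of reach is approached as far as the arm can. A call with a gripper value outside its range is refused whole. The fingers move at their own pace and stop on an object; "force" is the grip in N (left out, the last holds). Time passes only in rows, so rows that do not move let the fingers close, or fill a call up. It gives the time, the measured TCP pose, the force, the opening and the grip force at its end, in the units of the state.
- ctrl.get_obs(): the state, without advancing time (a new reading comes with each control period).
- ctrl.camera(name): name is "side" or "top" or "wrist"; returns a dict with "pixels" (384x512x3 uint8, red, green, blue), "z_map" (384x512 float32, m along the optical axis (not along the pixel's ray), 0 where there is no reading), "mtx" (3x3 intrinsics, pixels), "pose" (4x4, takes a point from camera to world coordinates). Camera axes: x right, y up, looking along -z (the intrinsics and any distortion apply to the point x, -y, -z); pixel columns grow to the right and rows downward; lengths in m; the calibration is good to about 2 mm. A picture is of the moment at which its call begins.
- ctrl.hand_in(): hands the job in; it is judged then, once.
The state is a dict: "time_s": time; "qpos": joint angles; "joint_vel": joint speeds; "tau": joint torques, N m; "ee_pos": TCP position; "eef_rot": TCP orientation; "force": force on the tool from outside, world axes, zero at the start; "moment": the same for the moment, N m; "grip_width": finger opening in m; "grip_force": force on a finger pad.
Only numpy, scipy, OpenCV 4.12 (cv2) and the standard library are available. Lean on these libraries where they do the work, as an engineer would, in place of code of your own. Each camera call takes 0.05 s, during which the arm holds its last target. There are 200 camera calls.

TASK

Two nest plates with bridge handles sit on locating pins. Lift the longer one straight up by its handle, level and without cocking it, until it is clear of its pins, then lay it flat in the middle of the wooden board, lengthways along the board, and let go. Do not drop it, and leave the shorter plate on its pins.

Things in the scene. Friction and masses are not known exactly. Their poses are not given: they have to be found in the camera images.
- long_plate: Longer nest plate (to move): aluminium, 90 (x) by 170 (y) by 12 mm, 0.3 to 0.5 kg, balanced about its centre; origin: centre of the underside, z up. Steel bridge handle over the centre: bar 14 wide (x), 70 long (y), 16 high, its middle 44 mm above the origin, on two 10 mm posts at y +-28. 13 mm holes through it at x 0, y +-65 mm. Starts flat on long_base, its pins in the holes.
- long_base: Dark steel base of the longer plate, fixed to the bench: 110 (x) by 190 (y) by 15 mm high; origin: centre of the underside, z up. Two upright 10 mm pins with tapered tips at x 0, y +-65 mm rise 28 mm above its top (43 mm above the origin). The plate's underside rests 15 mm above this origin, axes parallel, 1.5 mm of play round each pin.
- board: Plain light wooden board, bare, fixed flat on the bench: 150 (x) by 230 (y) by 12 mm thick. Origin: centre of the underside, at bench height (z = 0), z up.
- short_plate: Shorter nest plate (leave it alone): like the longer one, same height and same kind of handle, but 120 mm long in y (90 mm in x), on its own two-pin base, 140 mm long. Origin: centre of its underside, z up.

How it is judged:
By the outcome, as a careful person would: the job done as asked, in the order asked, and still so for the second after the job is handed in, with the robot touching nothing.
It also fails if it takes over 48 s, if anything falls off the work surface, if the arm or the gripper's body presses on something with over 40 N, if the wrist force passes 120 N, or if a joint passes its speed limit or range.

## Working session

There is one attempt and no reset: what is moved stays moved. The work goes in short steps, Python scripts to look and compute and a tool call to move; the robot and the scene stay as the last step left them, time stands still between calls to the robot, and variables do not carry over. Pictures are saved under pics/ and viewed, at most 10 in all, crops included, and the job is handed in when it is done.

Besides the shell and the picture viewer there is one more tool, called after "Request:" by a JSON object that holds its "op" and its "data". servo_tool: Moves the arm, as the interface text tells. Its arguments: {"type":"object","properties":{"plan":{"type":"array","items":{"type":"array","items":{"type":"number"}}},"force":{"type":"number"}},"required":["plan"]}

```bash
mkdir -p pics; python3 - <<'E'
from station import ctrl
import cv2, numpy as np
o=ctrl.get_obs(); print({k:np.round(v,3) for k,v in o.items()})
im=[]
for n in("top","side"):
    c=ctrl.camera(n); np.savez(n,**c); im.append(c["pixels"][:,:,::-1]); print(n,c["mtx"].round(1).tolist(),c["pose"].round(3).tolist(),(c["z_map"]>0).mean())
    cv2.imwrite(f"pics/{n}0.png",im[-1])
E
```

```text
{'time_s': np.float64(0.0), 'qpos': array([-1.304,  0.3  ,  1.522,  0.   ,  1.321, -0.067]), 'joint_vel': array([-0.   , -0.002,  0.001, -0.002, -0.001,  0.   ]), 'tau': array([-4.0000e-03, -5.3182e+01, -3.5273e+01,  7.1000e-02,  2.4000e-02,
       -0.0000e+00]), 'ee_pos': array([ 0.18 , -0.519,  0.205]), 'eef_rot': array([-3.14 , -0.   ,  0.334]), 'force': array([-0.92 , -0.129,  0.524]), 'moment': array([-0.029,  0.001,  0.015]), 'grip_force': np.float64(0.0), 'grip_width': np.float64(0.094)}
top [[370.9, 0.0, 254.3], [0.0, 370.9, 190.6], [0.0, 0.0, 1.0]] [[0.013, 0.982, -0.188, 0.341], [-1.0, 0.013, 0.001, 0.023], [0.003, 0.188, 0.982, 1.082], [0.0, 0.0, 0.0, 1.0]] 0.9959716796875
side [[468.9, 0.0, 250.4], [0.0, 468.9, 186.6], [0.0, 0.0, 1.0]] [[-0.991, 0.071, -0.113, 0.406], [-0.133, -0.645, 0.753, 0.961], [-0.019, 0.761, 0.648, 0.87], [0.0, 0.0, 0.0, 1.0]] 0.9956868489583334
```

View pics/top0.png

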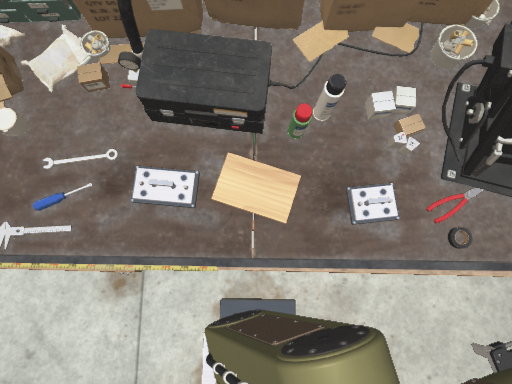

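View pics/side0.png

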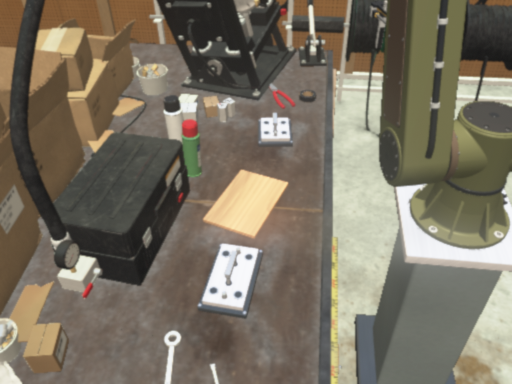

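The top view shows the long plate at about (165,186), the board at (256,187) and the short plate at (373,203). Next I'll measure them by colour mask and rays.

```bash
cat > h.py <<'E'
import cv2, numpy as np
def ray(c,uv,z):
    K,P=c["mtx"],c["pose"]; uv=np.atleast_2d(uv).astype(float)
    d=np.c_[(uv[:,0]-K[0,2])/K[0,0],-(uv[:,1]-K[1,2])/K[1,1],-np.ones(len(uv))]@P[:3,:3].T
    return P[:3,3]+d*((z-P[2,3])/d[:,2])[:,None]
def pts(c):
    v,u=np.mgrid[:384,:512]; K,P=c["mtx"],c["pose"]; z=c["z_map"]
    p=np.stack([(u-K[0,2])/K[0,0]*z,-(v-K[1,2])/K[1,1]*z,-z],-1)
    return p@P[:3,:3].T+P[:3,3]
def rect(c,m,z):
    n,l,s,_=cv2.connectedComponentsWithStats(m.astype(np.uint8)); 
    i=1+s[1:,4].argmax(); ys,xs=np.where(l==i)
    w=ray(c,np.c_[xs,ys],z)[:,:2]; (ce,sz,a)=cv2.minAreaRect((w*1000).astype(np.float32))
    if sz[0]>sz[1]: a-=90   # a = direction of short side (x axis)
    return np.round(ce,1),np.round(sz,1),round(((a+90)%180)-90,2),len(xs),ys.min(),ys.max(),xs.min(),xs.max()
E
python3 - <<'E'
from h import *
for n,rois in {"top":dict(long=(120,155,210,215),board=(205,145,310,230),short=(340,175,405,230)),"side":dict(long=(190,235,275,320),board=(195,160,300,245),short=(250,110,300,150))}.items():
    c=np.load(n+".npz"); hsv=cv2.cvtColor(c["pixels"],cv2.COLOR_RGB2HSV); P=pts(c)
    for k,(a,b,e,f) in rois.items():
        m=(hsv[...,1]>60)&(hsv[...,2]>140) if k=="board" else (hsv[...,1]<40)&(hsv[...,2]>150)
        r=np.zeros_like(m); r[b:f,a:e]=m[b:f,a:e]
        r=cv2.morphologyEx(r.astype(np.uint8),cv2.MORPH_CLOSE,np.ones((3,3)))>0
        print(n,k,*rect(c,r,.012 if k=="board" else .027),"z pct",np.percentile(P[r][:,2],[5,50,95]).round(4))
        if k!="board":
            q=np.zeros_like(m);q[b:f,a:e]=1; h=q&(P[...,2]>.062)&(P[...,2]<.09)  # base15+52+... handle top at .067
            print("  high pts",h.sum(),P[h][:,:2].mean(0).round(4) if h.any() else "",P[h][:,2].max() if h.any() else "")
E
python3 -c "
import cv2
a=cv2.imread('pics/top0.png')[150:225,115:215];b=cv2.imread('pics/side0.png')[235:325,190:275]
cv2.imwrite('pics/crop.png',cv2.hconcat([cv2.resize(a,(400,400)),cv2.resize(b,(400,400))]))"
```

```text
top long [554.8 284.1] [180.5 104.1] -4.24 1774 166 206 131 197 z pct [0.022  0.0268 0.0651]
  high pts 122 [0.5568 0.2857] 0.07076152610929953
top board [571.5  13.9] [232.5 178.6] -17.8 3987 150 223 211 300 z pct [0.0075 0.0114 0.0148]
top short [ 512.6 -319.4] [103.2 131.5] 7.19 1276 183 223 348 398 z pct [0.0212 0.0269 0.0657]
  high pts 105 [ 0.5145 -0.3222] 0.07013387213128386
side long [555.1 294. ] [189.1 102.1] -5.0 2543 243 309 198 261 z pct [0.0162 0.0264 0.0648]
  high pts 155 [0.5561 0.2904] 0.06962966518340141
side board [549.5  25.4] [257.8 255.7] -25.66 4069 169 242 195 299 z pct [-0.0027  0.0107  0.0141]
side short [ 516.1 -328.3] [ 99.9 176.7] 6.82 740 112 142 259 290 z pct [0.0131 0.0264 0.0647]
  high pts 44 [ 0.5141 -0.3169] 0.06997615774548804
```

View pics/crop.png

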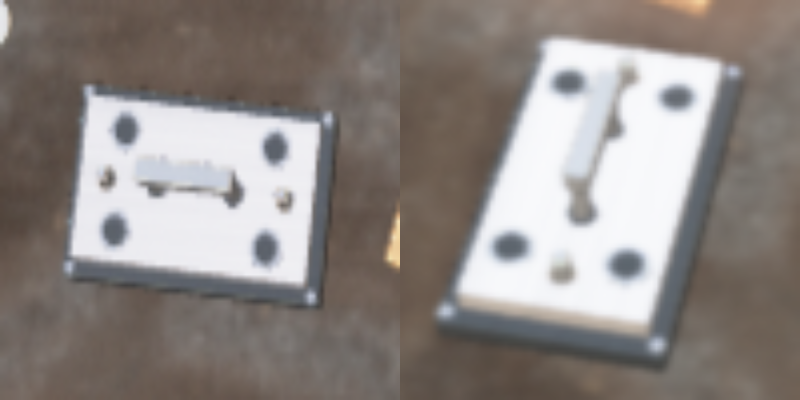

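The crop shows the handle bar in line with the two pins, and the plate turned by about -5°. I'll travel above it at the current height.

Request:
{"op": "servo_tool", "data": {"plan": [[100,0.039,-0.04,0,0,0,0],[100,0.039,-0.04,0,0,0,0],[100,0.039,-0.04,0,0,0,0],[100,0.039,-0.04,0,0,0,0],[100,0.039,-0.04,0,0,0,0],[100,0.039,-0.04,0,0,0,0],[100,0.039,-0.04,0,0,0,0],[100,0.039,-0.04,0,0,0,0]]}}

```text
time_s: 1.1
ee_pos: [0.3705, -0.1133, 0.2055]
eef_rot: [3.141, -0.0, 0.334]
force: [0.8, -0.8, 0.3]
grip_width: 0.0939
grip_force: 0.0
```

Request:
{"op": "servo_tool", "data": {"plan": [[100,0.039,-0.04,0,0,0,0],[100,0.039,-0.04,0,0,0,0],[100,0.039,-0.04,0,0,0,0],[100,0.039,-0.04,0,0,0,0],[100,0.039,-0.04,0,0,0,0],[100,0.039,-0.04,0,0,0,0],[100,0.039,-0.04,0,0,0,0],[100,0.039,-0.04,0,0,0,0]]}}

```text
time_s: 2.1
ee_pos: [0.5605, 0.2912, 0.2051]
eef_rot: [3.142, 0.0, 0.334]
force: [0.1, -0.4, 0.6]
grip_width: 0.0937
grip_force: 0.0
```

Request:
{"op": "servo_tool", "data": {"plan": [[100,0,0,0,0,0,-0.144],[100,0,0,0,0,0,-0.144],[100,0,0,0,0,0,-0.144],[100,0,0,0,0,0,-0.144],[100,0,0,0,0,0,-0.144],[100,0,0,0,0,0,-0.144],[100,0,0,0,0,0,-0.144],[100,0,0,0,0,0,-0.144]]}}

```text
time_s: 3.1
ee_pos: [0.5599, 0.2894, 0.205]
eef_rot: [-3.141, 0.0, 1.491]
force: [-0.6, 1.7, 0.0]
grip_width: 0.0942
grip_force: 0.0
```

```bash
python3 - <<'E'
from station import ctrl
from h import *
o=ctrl.get_obs(); print({k:np.round(o[k],4) for k in("time_s","qpos","ee_pos","eef_rot","force")})
c=ctrl.camera("wrist"); np.savez("wrist",**c); print(c["pose"].round(3).tolist())
cv2.imwrite("pics/w1.png",c["pixels"][:,:,::-1])
c=ctrl.camera("top"); np.savez("top2",**c); cv2.imwrite("pics/t2.png",c["pixels"][:,:,::-1])
E
```

```text
{'time_s': np.float64(3.1), 'qpos': array([0.419 , 0.4824, 1.2707, 0.    , 1.3893, 0.4992]), 'ee_pos': array([0.5599, 0.2894, 0.205 ]), 'eef_rot': array([-3.1408e+00,  4.0000e-04,  1.4906e+00]), 'force': array([-0.6191,  1.687 ,  0.0082])}
[[0.997, 0.076, 0.021, 0.566], [-0.079, 0.961, 0.264, 0.366], [-0.0, -0.264, 0.964, 0.384], [0.0, 0.0, 0.0, 1.0]]
```

View pics/w1.png

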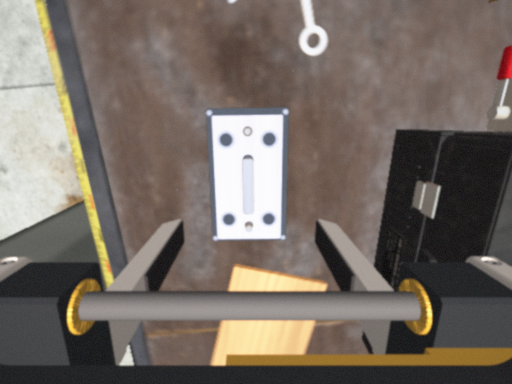

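The wrist view shows the handle at (248,185), pins at (248,131) and (249,227), and the plate nearly aligned with the tool.

```bash
python3 - <<'E'
from h import *
c=np.load("wrist.npz"); P=pts(c); g=c["pixels"]; hsv=cv2.cvtColor(g,cv2.COLOR_RGB2HSV)
m=np.zeros((384,512),np.uint8); roi=np.zeros_like(m); roi[105:245,200:295]=1
m=((hsv[...,1]<40)&(hsv[...,2]>170)&(roi>0)).astype(np.uint8)
m=cv2.morphologyEx(m,cv2.MORPH_OPEN,np.ones((5,5)))
print("plate",*rect(c,m,.027))
h=(roi>0)&(P[...,2]>.06)&(P[...,2]<.085)
print("bar",*rect(c,h,.067),np.median(P[h],0).round(4))
d=np.zeros_like(m)
for (u,v) in((248,131),(249,227)): print("pin",ray(c,(u,v),.043).round(4), P[v,u].round(4))
for n in("top","top2"):
    c=np.load(n+".npz"); hsv=cv2.cvtColor(c["pixels"],cv2.COLOR_RGB2HSV)
    m=((hsv[...,1]>50)&(hsv[...,2]>150)).astype(np.uint8); m[:145]=0;m[230:]=0;m[:,:205]=0;m[:,310:]=0
    m=cv2.morphologyEx(m,cv2.MORPH_OPEN,np.ones((7,7))); print(n,*rect(c,m,.012))
    k=cv2.convexHull(max(cv2.findContours(m,0,1)[0],key=cv2.contourArea)); q=cv2.approxPolyDP(k,4,True)[:,0]; print(q.tolist(),ray(c,q,.012)[:,:2].round(4).tolist())
E
```

```text
plate [557.7 287.4] [171.8  93.4] -3.66 8017 114 239 211 283
bar [558.6 289. ] [68.3 12.4] -4.55 607 158 213 243 253 [0.5587 0.2895 0.0661]
pin [[0.5637 0.353  0.043 ]] [0.5637 0.353  0.043 ]
pin [[0.5549 0.2264 0.043 ]] [0.5548 0.2259 0.0417]
top [558.5  18.2] [231.7 150.9] -17.45 3905 154 221 213 298
[[227, 154], [298, 175], [286, 221], [213, 199]] [[0.6573, 0.1057], [0.5955, -0.1064], [0.4584, -0.0703], [0.5201, 0.1431]]
top2 [558.4  18.3] [231.7 151.1] -17.62 3906 154 221 213 298
[[227, 154], [298, 175], [286, 221], [213, 199]] [[0.6573, 0.1057], [0.5955, -0.1064], [0.4584, -0.0703], [0.5201, 0.1431]]
```

View pics/t2.png

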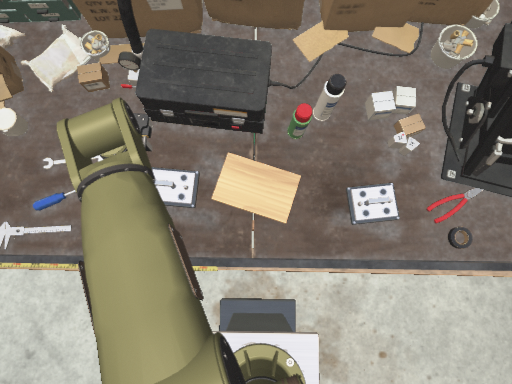

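Plate centre is about (0.559, 0.289) with yaw -4°, and the bar at z≈0.067 agrees with the model. Descending.

Request:
{"op": "servo_tool", "data": {"plan": [[100,0,-0.001,0.02,0,0,-0.01],[100,0,0,0.025,0,0,0],[100,0,0,0.025,0,0,0],[100,0,0,0.025,0,0,0],[100,0,0,0.025,0,0,0],[100,0,0,0.025,0,0,0],[100,0,0,0.019,0,0,0],[100,0,0,0,0,0,0]]}}

```text
time_s: 4.2
ee_pos: [0.5585, 0.2893, 0.0401]
eef_rot: [-3.139, 0.001, 1.494]
force: [0.1, -0.2, -0.1]
grip_width: 0.0944
grip_force: 0.0
```

Request:
{"op": "servo_tool", "data": {"plan": [[40,0,0,0,0,0,0],[30,0,0,0,0,0,0],[25,0,0,0,0,0,0],[20,0,0,0,0,0,0],[15,0,0,0,0,0,0],[10,0,0,0,0,0,0],[5,0,0,0,0,0,0],[0,0,0,0,0,0,0]], "force": 40}}

```text
time_s: 5.2
ee_pos: [0.5591, 0.2896, 0.0414]
eef_rot: [-3.142, 0.0, 1.496]
force: [-0.4, -0.2, 0.4]
grip_width: 0.0174
grip_force: 0.0
```

Request:
{"op": "servo_tool", "data": {"plan": [[0,0,0,0,0,0,0],[0,0,0,0,0,0,0],[0,0,0,0,0,0,0],[0,0,0,0,0,0,0],[0,0,0,0,0,0,0],[0,0,0,0,0,0,0],[0,0,0,0,0,0,0],[0,0,0,0,0,0,0]]}}

```text
time_s: 6.2
ee_pos: [0.559, 0.2896, 0.0414]
eef_rot: [-3.141, 0.0, 1.496]
force: [-2.6, -0.1, 0.7]
grip_width: 0.0135
grip_force: 40.0
```

The bar is gripped at 13.5 mm (bar 14) with 40 N. Lifting straight up, slowly.

Request:
{"op": "servo_tool", "data": {"plan": [[0,0,0,-0.001,0,0,0],[0,0,0,-0.002,0,0,0],[0,0,0,-0.003,0,0,0],[0,0,0,-0.003,0,0,0],[0,0,0,-0.003,0,0,0],[0,0,0,-0.003,0,0,0],[0,0,0,-0.003,0,0,0],[0,0,0,-0.002,0,0,0]]}}

```text
time_s: 7.2
ee_pos: [0.5591, 0.2896, 0.0617]
eef_rot: [3.141, -0.0, 1.496]
force: [0.7, -0.3, -4.5]
grip_width: 0.0137
grip_force: 40.0
```

```bash
python3 - <<'E'
from station import ctrl
from h import *
o=ctrl.get_obs(); print({k:np.round(o[k],3) for k in("time_s","ee_pos","eef_rot","force","moment","grip_width","grip_force")})
c=ctrl.camera("wrist"); np.savez("w2",**c); P=pts(c)
hsv=cv2.cvtColor(c["pixels"],cv2.COLOR_RGB2HSV)
m=(hsv[...,1]<40)&(hsv[...,2]>150)&(P[...,2]>.03)&(P[...,2]<.062)&(abs(P[...,0]-.559)<.06)&(abs(P[...,1]-.289)<.1)
p=P[m]; A=np.c_[p[:,:2]-[.559,.289],np.ones(len(p))]; s,*_=np.linalg.lstsq(A,p[:,2],rcond=None); print("plane slopes,z",len(p),s.round(4),p.min(0).round(3),p.max(0).round(3))
E
```

```text
{'time_s': np.float64(7.2), 'ee_pos': array([0.559, 0.29 , 0.062]), 'eef_rot': array([ 3.141, -0.   ,  1.496]), 'force': array([ 0.717, -0.251, -4.49 ]), 'moment': array([ 0.011, -0.069, -0.031]), 'grip_width': np.float64(0.014), 'grip_force': np.float64(39.998)}
plane slopes,z 13883 [0.0014 0.     0.0467] [0.512 0.23  0.035] [0.611 0.375 0.062]
```

Level and moving freely, with the weight at about 4.5 N. Lifting clear, and I'll refine the board by fitting lines to its edges.

Request:
{"op": "servo_tool", "data": {"plan": [[0,0,0,-0.003,0,0,0],[0,0,0,-0.004,0,0,0],[0,0,0,-0.005,0,0,0],[0,0,0,-0.01,0,0,0],[0,0,0,-0.012,0,0,0],[0,0,0,-0.012,0,0,0],[0,0,0,-0.01,0,0,0],[0,0,0,-0.004,0,0,0]]}}

```text
time_s: 8.25
ee_pos: [0.5593, 0.2896, 0.1224]
eef_rot: [3.141, -0.0, 1.496]
force: [-0.1, 0.1, -4.7]
grip_width: 0.0137
grip_force: 40.0
```

```bash
python3 - <<'E'
from h import *
def board(c,box):
    hsv=cv2.cvtColor(c["pixels"],cv2.COLOR_RGB2HSV); a,b,e,f=box
    m=np.zeros((384,512),np.uint8); m[b:f,a:e]=((hsv[...,1]>50)&(hsv[...,2]>150))[b:f,a:e]
    m=cv2.morphologyEx(m,cv2.MORPH_OPEN,np.ones((7,7)))
    k=max(cv2.findContours(m,0,cv2.CHAIN_APPROX_NONE)[0],key=cv2.contourArea)
    q=cv2.approxPolyDP(cv2.convexHull(k),5,True)[:,0]; w=ray(c,k[:,0],.012)[:,:2]; Q=ray(c,q,.012)[:,:2]; L=[]
    for i in range(len(Q)):
        A,B=Q[i],Q[(i+1)%len(Q)]; t=B-A; l=np.linalg.norm(t); t/=l; r=w-A; s=r@t
        sel=(abs(r@[-t[1],t[0]])<.008)&(s>.15*l)&(s<.85*l)
        vx,vy,x,y=cv2.fitLine(w[sel].astype(np.float32),cv2.DIST_HUBER,0,1e-4,1e-4)[:,0]; L.append((vx,vy,x,y,l))
        print("edge len %.3f angle %.2f"%(l,np.degrees(np.arctan2(vy,vx))))
    C=[]
    for i in range(4):
        a,b=L[i],L[(i+1)%4]; s=np.linalg.solve(np.array([[a[0],-b[0]],[a[1],-b[1]]]),np.array([b[2]-a[2],b[3]-a[3]])); C.append([a[2]+s[0]*a[0],a[3]+s[0]*a[1]])
    print("centre",np.mean(C,0).round(4))
board(np.load("top.npz"),(205,145,310,230)); print("side"); board(np.load("side.npz"),(195,160,300,250))
E
```

```text
edge len 0.221 angle 72.41
edge len 0.142 angle -17.79
edge len 0.222 angle 72.58
edge len 0.142 angle -16.39
centre [0.5583 0.0179]
side
edge len 0.143 angle -17.10
edge len 0.235 angle 73.74
edge len 0.141 angle -17.82
edge len 0.078 angle 76.43
edge len 0.157 angle 72.18
centre [0.5608 0.023 ]
```

Request:
{"op": "servo_tool", "data": {"plan": [[0,-0.01,0.001,0,0,0,0],[0,-0.03,0.002,0,0,0,0],[0,-0.045,0.003,0,0,0,0],[0,-0.05,0.004,0,0,0,0],[0,-0.05,0.004,0,0,0,0],[0,-0.045,0.003,0,0,0,0],[0,-0.03,0.002,0,0,0,0],[0,-0.01,0.001,0,0,0,0]]}}

```text
time_s: 9.25
ee_pos: [0.5584, 0.0169, 0.1211]
eef_rot: [-3.141, 0.0, 1.494]
force: [-0.5, -0.1, -3.9]
grip_width: 0.0133
grip_force: 40.0
```

Request:
{"op": "servo_tool", "data": {"plan": [[0,0,0,0,0,0,0.02],[0,0,0,0,0,0,0.05],[0,0,0,0.005,0,0,0.06],[0,0,0,0.01,0,0,0.05],[0,0,0,0.01,0,0,0.03],[0,0,0,0.01,0,0,0.017],[0,0,0,0.005,0,0,0],[0,0,0,0,0,0,0]]}}

```text
time_s: 10.25
ee_pos: [0.5587, 0.0189, 0.0811]
eef_rot: [-3.141, 0.0, 1.269]
force: [0.8, -0.3, -4.2]
grip_width: 0.0138
grip_force: 40.0
```

```bash
python3 - <<'E'
from station import ctrl
from h import *
o=ctrl.get_obs(); print({k:np.round(o[k],3) for k in("time_s","ee_pos","eef_rot","force","moment","grip_width","grip_force")})
im=[]
for n in("top","side"):
    c=ctrl.camera(n); np.savez(n+"3",**c); im.append(c["pixels"][:,:,::-1])
a=cv2.resize(im[0][110:260,170:340],None,fx=2.3,fy=2.3); b=cv2.resize(im[1][110:260,170:340],None,fx=2.3,fy=2.3)
cv2.imwrite("pics/b3.png",cv2.hconcat([a,b]))
E
```

```text
{'time_s': np.float64(10.25), 'ee_pos': array([0.559, 0.019, 0.081]), 'eef_rot': array([-3.141,  0.   ,  1.269]), 'force': array([ 0.845, -0.265, -4.237]), 'moment': array([ 0.003, -0.054, -0.036]), 'grip_width': np.float64(0.014), 'grip_force': np.float64(39.998)}
```

View pics/b3.png

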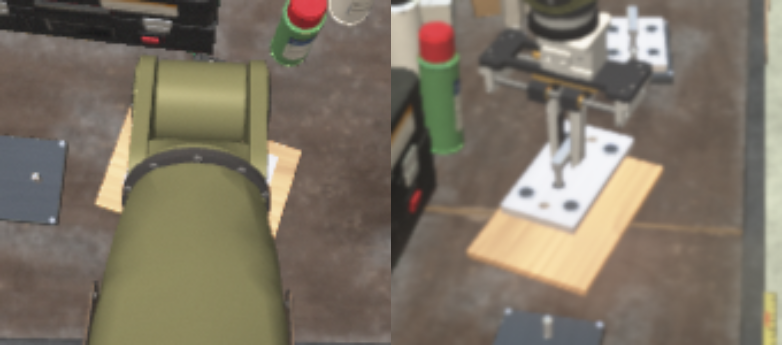

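The plate is held parallel over the board, and the base with its pins is empty. Lowering with a slow final approach.

Request:
{"op": "servo_tool", "data": {"plan": [[0,0,0,0.005,0,0,0],[0,0,0,0.009,0,0,0],[0,0,0,0.009,0,0,0],[0,0,0,0.007,0,0,0],[0,0,0,0.004,0,0,0],[0,0,0,0.003,0,0,0],[0,0,0,0.002,0,0,0],[0,0,0,0.001,0,0,0]]}}

```text
time_s: 11.35
ee_pos: [0.5588, 0.0188, 0.0415]
eef_rot: [3.141, -0.0, 1.269]
force: [0.5, -0.2, -3.9]
grip_width: 0.0138
grip_force: 40.0
```

Request:
{"op": "servo_tool", "data": {"plan": [[0,0,0,0.001,0,0,0],[0,0,0,0.001,0,0,0],[0,0,0,0.0005,0,0,0],[0,0,0,0.0005,0,0,0],[0,0,0,0,0,0,0],[0,0,0,0,0,0,0],[0,0,0,0,0,0,0],[0,0,0,0,0,0,0]]}}

```text
time_s: 12.35
ee_pos: [0.5588, 0.0188, 0.0385]
eef_rot: [3.142, -0.0, 1.269]
force: [-0.9, 0.3, -4.4]
grip_width: 0.0139
grip_force: 40.0
```

Not in contact yet (-4.4 N), so I'll feel down a bit further.

Request:
{"op": "servo_tool", "data": {"plan": [[0,0,0,0.0005,0,0,0],[0,0,0,0.0005,0,0,0],[0,0,0,0,0,0,0],[0,0,0,0,0,0,0],[0,0,0,0,0,0,0],[0,0,0,0,0,0,0],[0,0,0,0,0,0,0],[0,0,0,0,0,0,0]]}}

```text
time_s: 13.35
ee_pos: [0.5588, 0.0188, 0.0384]
eef_rot: [3.141, -0.0, 1.269]
force: [-6.1, 0.1, 9.1]
grip_width: 0.0132
grip_force: 40.0
```

In contact (+9 N). I'll relieve the load slightly and open.

Request:
{"op": "servo_tool", "data": {"plan": [[0,0,0,-0.0003,0,0,0],[10,0,0,0,0,0,0],[17,0,0,0,0,0,0],[22,0,0,0,0,0,0],[30,0,0,0,0,0,0],[50,0,0,0,0,0,0],[70,0,0,0,0,0,0],[90,0,0,0,0,0,0]]}}

```text
time_s: 14.35
ee_pos: [0.5588, 0.0189, 0.0377]
eef_rot: [-3.142, 0.0, 1.269]
force: [0.0, 0.1, 0.4]
grip_width: 0.0548
grip_force: 0.0
```

Request:
{"op": "servo_tool", "data": {"plan": [[90,0,0,0,0,0,0],[90,0,0,0,0,0,0],[90,0,0,0,0,0,0],[90,0,0,0,0,0,0],[90,0,0,-0.005,0,0,0],[90,0,0,-0.01,0,0,0],[90,0,0,-0.02,0,0,0],[90,0,0,-0.03,0,0,0]]}}

```text
time_s: 15.35
ee_pos: [0.5585, 0.0188, 0.1036]
eef_rot: [-3.141, 0.0, 1.269]
force: [0.8, -0.1, -0.4]
grip_width: 0.0845
grip_force: 0.0
```

Request:
{"op": "servo_tool", "data": {"plan": [[90,0,0,-0.03,0,0,0],[90,0,0,-0.03,0,0,0],[90,0,0,-0.03,0,0,0],[90,0,0,-0.02,0,0,0],[90,0,0,0,0,0,0],[90,0,0,0,0,0,0],[90,0,0,0,0,0,0],[90,0,0,0,0,0,0]]}}

```text
time_s: 16.35
ee_pos: [0.5586, 0.0188, 0.2122]
eef_rot: [-3.141, 0.0, 1.269]
force: [-1.2, -0.2, -0.6]
grip_width: 0.0849
grip_force: 0.0
```

```bash
python3 - <<'E'
from station import ctrl
from h import *
o=ctrl.get_obs(); print({k:np.round(o[k],3) for k in("time_s","ee_pos","force","grip_width")})
c=ctrl.camera("wrist"); P=pts(c); hsv=cv2.cvtColor(c["pixels"],cv2.COLOR_RGB2HSV)
cv2.imwrite("pics/w4.png",c["pixels"][:,:,::-1])
m=(hsv[...,1]<40)&(hsv[...,2]>150)&(P[...,2]>.014)&(P[...,2]<.04)&(abs(P[...,0]-.559)<.1)&(abs(P[...,1]-.019)<.12)
mm=cv2.morphologyEx(m.astype(np.uint8),cv2.MORPH_OPEN,np.ones((5,5)))
print("plate",*rect(c,mm,.024),np.median(P[m][:,2]))
b=((hsv[...,1]>50)&(hsv[...,2]>150)&(abs(P[...,2]-.012)<.01)|(mm>0)).astype(np.uint8)
print("board",*rect(c,cv2.morphologyEx(b,cv2.MORPH_OPEN,np.ones((5,5))),.012))
E
```

```text
{'time_s': np.float64(16.35), 'ee_pos': array([0.559, 0.019, 0.212]), 'force': array([-1.217, -0.154, -0.594]), 'grip_width': np.float64(0.085)}
plate [559.2  17.7] [168.   89.8] -17.28 6576 115 234 216 283 0.023414389045727485
board [561.1  18.9] [228.4 148.9] -17.42 15039 90 248 195 307
```

View pics/w4.png

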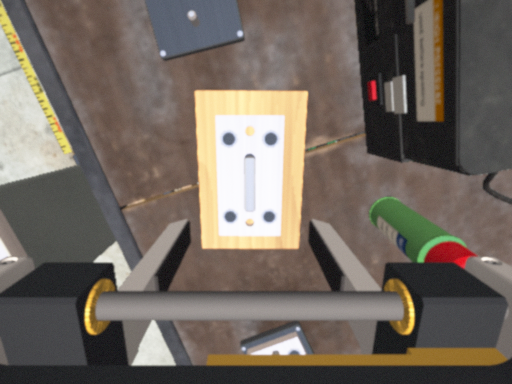

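The picture shows the plate at (250,177), flat and centred on the board to within about 2 mm, with the same yaw as the board to 0.2°. The gripper is clear.

```bash
python3 -c "
from station import ctrl
print(ctrl.hand_in())"
```

```text
the job is handed in; nothing more can be done
None
```

The long plate was lifted level off its pins and now lies flat on the board, within about 2 mm of the middle and lengthways along it; the gripper has let go, the short plate was left alone, and the job is handed in at about 16 s.

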